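# Clamp a dosing cartridge in its dock

## Task

Lower the red-capped cartridge gently into the empty pocket of the dosing dock until it stands upright on the pocket's floor (lower it all the way, do not drop it in), and let go. Then turn the dock's knurled brass thumbscrew clockwise until the blue jaw has seated firmly on the cartridge: stop soon after the resistance rises, do not overtighten, and let go of the screw. Leave everything else on the bench where it is.

Things in the scene. Friction and masses are not known exactly. Their poses are not given: they have to be found in the camera images.
- cartridge_grip (a point): Centre of the red grip block (24 x 30 x 26 mm in the cartridge's x, y, z) on top of the loose red-capped dosing cartridge, the part to grasp. It lies 73 mm above the cartridge's underside and 13 mm below its top. Axes as for cartridge.
- cartridge: The loose red-capped cartridge, about 0.15 to 0.3 kg: a white body 34 mm (its x) x 40 mm (its y) x 60 mm high, with the red grip block on top, 86 mm high in all. Origin at the centre of its underside, z up. Turning it by half a turn makes no difference.
- slot (a point): Centre of the floor of the dock's pocket, 15 mm above the bench. Axes are the dock's: z up, y from the thumbscrew towards the pocket (the clamping direction). Guide walls 38 mm apart at the pocket's two x sides, flared at the top, reach 55 mm above the bench; the cartridge goes in with its y along this y, either way round, 2 mm clear at each x side.
- dock: The dosing dock, fixed, 84 x 168 mm. Origin on the bench under the slot, same axes as the slot. Along y: face of a stiff rear pad 23 to 32 mm on the +y side (differs by start, not reported); face of the retracted jaw 23 to 25 mm on the -y side; both reach 53 mm above the bench. White housing from 33 to 108 mm on the -y side, 70 mm wide in x, top 60 mm above the bench.
- screw_grip (a point): Centre of the knurled brass head of the vertical thumbscrew on the housing, the height to grip: head 29 mm in diameter, 26 mm high (78 to 104 mm above the bench), on a 14 mm wide stem. This point is 91 mm above the bench and 85 mm from the slot along the slot's -y. Its x axis points along the red mark and turns with the screw.
- thumbscrew: The screw; origin on its axis, 64 mm above the bench. It turns clockwise from above by 1.5 to 4.3 rad from the start before the jaw seats, does not rise or sink, and stays where it is left. 4 mm of jaw travel per rad. It takes 0.42 N m to turn while the jaw is free or just pushes the cartridge along; once seated 0.26 N m more per rad.
- jaw: Blue sprung clamp jaw, 30 mm wide, 19 to 53 mm above the bench, driven along the slot's +y by the screw; origin on the bench under a point 28 mm ahead (+y) of its face. Once the cartridge is against the rear pad it presses 64 N harder per rad of screw. Firm is 25 to 75 N (0.10 to 0.30 N m above the free turning torque; aim for 0.2); over 85 N is overtightened.
- dock_floor: Rubber floor of the pocket, 38 x 74 mm, fixed in the dock, its top 15 mm above the bench. Origin on the bench below the slot.
- spare: Blue-capped cartridge of the same shape, loose; not to be disturbed. Origin at the centre of its underside.
- beaker: Loose clear plastic beaker, 66 mm wide, 75 mm high; not to be disturbed. Origin under its centre.
- cup: Loose white sample cup, 56 mm wide, 60 mm high; not to be disturbed. Origin under its centre.
- reagent: White reagent bottle with a blue cap, 72 mm wide, 160 mm high; not to be disturbed. Origin under its centre.
- jar: Amber jar with a black cap, 50 mm wide, 70 mm high; not to be disturbed. Origin under its centre.

How it is judged:
On the way, in this order (a step that is already met when the one before it is completed fails the run):
1. the red-capped cartridge is lowered, still held, to the pocket's floor (within 6 mm) (horizontal distance between cartridge_grip and slot below 0.016 m and z of cartridge in the frame of slot between -0.003 and 0.006 m and contact force between the fingers and cartridge above 1 N), for 0.05 s.
2. the red-capped cartridge stands upright on the pocket's floor, let go, the jaw not yet pressing on it (horizontal distance between cartridge_grip and slot below 0.016 m and z of cartridge in the frame of slot between -0.003 and 0.003 m and angle between cartridge's own z axis and vertical below 0.06 rad and contact force between the fingers and cartridge below 0.2 N and linear speed of cartridge below 0.02 m/s and contact force between jaw and cartridge below 5 N), for 0.2 s.
3. the jaw has seated on the cartridge with at least 25 N (horizontal distance between cartridge_grip and slot below 0.016 m and z of cartridge in the frame of slot between -0.003 and 0.003 m and angle between cartridge's own z axis and vertical below 0.06 rad and contact force between jaw and cartridge above 25 N), for 0.2 s.
At the end, for the whole second after the job is handed in: The red-capped cartridge stands in the pocket, upright within 0.06 rad, its underside within 3 mm of the pocket floor and its middle within 16 mm of the slot's in plan, at rest, clamped by the jaw with 25 to 75 N, with nothing held by the robot (all of step 3 and contact force between jaw and cartridge below 75 N and linear speed of cartridge below 0.01 m/s and contact force between the fingers and cartridge below 0.2 N); the robot touches nothing.
It fails at once if the screw is overtightened: the jaw presses on the cartridge with more than 85 N (contact force between jaw and cartridge above 85 N).
It fails at once if the cartridge is rammed or pressed hard onto the pocket floor (more than 60 N) (contact force between cartridge and dock_floor above 60 N).
It fails at once if the red-capped cartridge is tipped over (more than 0.6 rad) (angle between cartridge's own z axis and vertical above 0.6 rad).
It fails at once if the spare cartridge or another loose thing on the bench is moved by more than 30 mm (distance of any of spare, beaker, cup, reagent, jar from where it was at the start of the episode above 0.03 m).
It also fails if it takes over 72 s, if anything falls off the work surface, if the arm or the gripper's body presses on something with over 40 N, if the wrist force passes 120 N, or if a joint passes its speed limit or range.

## Robot

A 7-joint arm with a two-finger parallel gripper is mounted at the origin on the work surface. World frame = base frame: x ahead of the robot, y to its left, z up, the work surface at z = 0. Lengths are in m, angles in rad, forces in N, time in s.
With the tool pointing down it reaches from about 0.425 to 0.925 m from the base axis. Payload 6.8 kg.
Tool frame: the origin (TCP) lies at the very end of the fingers, on their centre line; the grasp point (between the pads) lies 19 mm behind it; z points along the fingers, y is the line along which they close (so a half turn about z gives the same grasp; the last joint's range is limited). The gripper opens to 85 mm and grips with 20 to 120 N. Pads are 22 mm wide; open, the fingers measure 114 mm over their backs; the gripper's body (76 mm by 85 mm) begins 54 mm behind the grasp point. The pads swing forward as they close: fully open they stand 13 mm farther back than shut.
Start: joints at [1.01, 0.477, 0.022, 1.555, -0.011, 1.109, -0.083], TCP at [0.295, -0.607, 0.231] pointing down, gripper open.
Joint ranges: [-2.96, 2.96], [-0.34, 2.1], [-1.41, 1.46], [0.24, 2.44], [-1.37, 4.51], [0.17, 1.92], [-2.96, 2.96]. Speed limits (rad/s): [2.39, 2.39, 3.14, 3.14, 3.14, 3.14, 3.14].

## Interface

Orientations are given as a unit quaternion [w, x, y, z].
In Python, from bench import bot gives the robot as it stands.
- The arm moves only by the tool move_arm, never from a script. Its argument "targets" is a list of rows, each a list of 6 numbers: the shift along the tool's x, y, z each as a share of 0.6 m, from -1 to 1, then the turn, a rotation vector about the tool's x, y, z each as a share of 45 degrees, from -1 to 1. In form: [[dx, dy, dz, rx, ry, rz], ...]. A call has 1 to 5 rows; each row is the pose to reach, as a shift and turn from the pose commanded when the call began, along the tool's axes at that moment; what a row does not reach only later rows make up. A row lasts 1/8 s, in which the tool goes at most 62.5 mm and 10.7 degrees, less where a joint would pass 70% of its speed; a pose out of reach is approached as far as the arm can. A call with a number of a shift or a turn outside -1 to 1 is refused whole. A call with a gripper value outside its range is refused whole. "grip" is the opening, from 0 (shut) to 1 (fully open), set as the call begins (left out, the last holds). The fingers move at their own pace and stop on an object; "grip_force" is the grip in N (left out, the last holds). Time passes only in rows, so rows that repeat a pose let the fingers close. It gives the time, the measured TCP pose, the force, the opening and the grip force at its end, in the units of the state.
- bot.state(): the state, without advancing time (a new reading comes with each control period).
- bot.read_camera(name): name is "scene" or "top" or "wrist"; returns (picture, depth): 384x512x3 uint8, red, green, blue; 384x512 float32, m along the optical axis (not along the pixel's ray), 0 where there is no reading.
- bot.get_calibration(name): a dict with "fx", "fy", "cx", "cy" (pixels), "eye" and "attitude" of the camera in the world. Camera axes: x right, y down, z forward; pixel columns grow to the right and rows downward; lengths in m; the calibration is good to about 2 mm. A picture is of the moment at which its call begins: read the wrist's pose just before it. get_calibration takes no time and is no camera call; for the wrist camera it gives the pose at the moment of the call.
- bot.job_done(): hands the job in; it is judged then, once.
The state is a dict: "clock": time; "joint_pos": joint angles; "dq": joint speeds; "joint_efforts": joint torques, N m; "tcp_pos": TCP position; "orientation": TCP orientation; "contact_force": force on the tool from outside, world axes, zero at the start; "torque": the same for the moment, N m; "width": finger opening in m; "grasp_force": force on a finger pad.
Only numpy, scipy, OpenCV 4.12 (cv2) and the standard library are available. Lean on these libraries where they do the work, as an engineer would, in place of code of your own. Each camera call takes 0.05 s, during which the arm holds its last target. There are 200 camera calls.

## Working session

There is one attempt and no reset: what is moved stays moved. The work goes in short steps, Python scripts to look and compute and a tool call to move; the robot and the scene stay as the last step left them, time stands still between calls to the robot, and variables do not carry over. Pictures are saved under pics/ and viewed, at most 10 in all, crops included, and the job is handed in when it is done.

Besides the shell and the picture viewer there is one more tool, called after "Emit:" as a command line: name --pt "numbers of a row" for each row, then --argument value for the rest. move_arm: Moves the arm, as the interface text tells. Its arguments: {"type":"object","properties":{"targets":{"type":"array"},"grip":{"type":"number"},"grip_force":{"type":"number"}},"required":["targets"]}

```bash
mkdir -p pics; ls; cat > h.py <<'E'
import numpy as np,cv2
from bench import bot
from scipy.spatial.transform import Rotation as R
def rot(a):
    a=np.array(a,float)
    return a if a.shape==(3,3) else R.from_quat(a[[1,2,3,0]]).as_matrix()
def cam(n):
    c=bot.get_calibration(n); p,d=bot.read_camera(n); return c,p,d
def pts(c,d):
    v,u=np.mgrid[:d.shape[0],:d.shape[1]]
    P=np.stack([(u-c['cx'])/c['fx']*d,(v-c['cy'])/c['fy']*d,d],-1)
    return P@rot(c['attitude']).T+np.array(c['eye'])
def save(n,p): cv2.imwrite('pics/'+n,cv2.cvtColor(p,cv2.COLOR_RGB2BGR))
E
python3 - <<'E'
from h import *
print(bot.state())
for n in('scene','top'):
    c,p,d=cam(n); print(c); save(n+'0.png',p); np.savez(n+'0.npz',p=p,d=d,P=pts(c,d))
save('both0.png',np.hstack([cv2.imread('pics/scene0.png'),cv2.imread('pics/top0.png')])[:,:,::-1])
E
```

```text
pics
{'clock': 0.0, 'joint_pos': array([ 1.00990659,  0.47775704,  0.02237544,  1.55645794, -0.01148863,
        1.1092979 , -0.08306663]), 'dq': array([ 0.00083345,  0.00151274, -0.00095382,  0.00082999,  0.00031951,
        0.00059284, -0.0015435 ]), 'joint_efforts': array([-2.50874400e-04, -5.96454406e+01,  1.60706129e+00, -2.81199682e+01,
        1.22648259e-02,  9.54081741e-03,  5.86936110e-06]), 'tcp_pos': array([ 0.29500076, -0.60646578,  0.23035254]), 'orientation': array([-8.51752923e-04,  9.74478392e-01,  2.24479535e-01, -2.77469994e-04]), 'contact_force': array([-0.70568489,  0.63026442,  0.34729595]), 'torque': array([-0.06528508, -0.02473315,  0.03227884]), 'grasp_force': 0.0, 'width': 0.08535940960166942}
{'fx': 349.65441013497843, 'fy': 349.65441013497843, 'cx': 255.45877237798794, 'cy': 194.77510345395302, 'eye': array([0.82086318, 0.41941443, 0.57676662]), 'attitude': array([-0.09412651,  0.24155523,  0.8852529 , -0.38615873])}
{'fx': 454.77965539114007, 'fy': 454.77965539114007, 'cx': 255.49005134413943, 'cy': 200.9438665561101, 'eye': array([ 0.37050607, -0.07262062,  1.32477516]), 'attitude': array([ 0.05412685, -0.69665857,  0.71352009, -0.0512465 ])}
```

View pics/scene0.png

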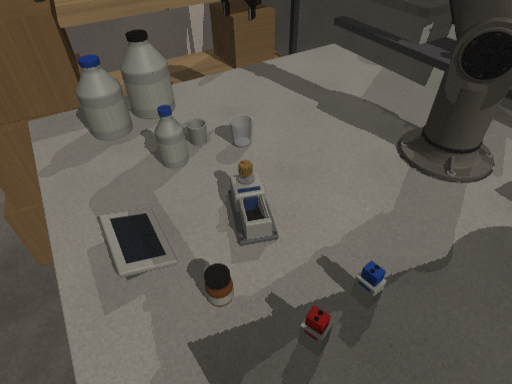

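View pics/top0.png

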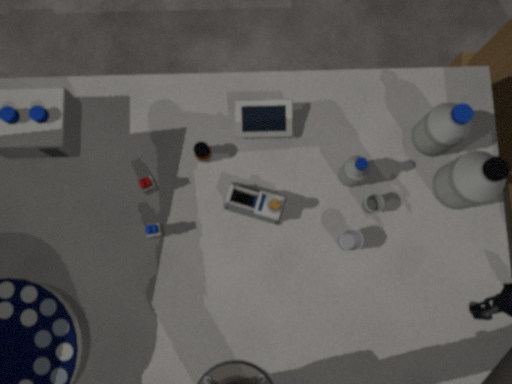

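The scene camera shows red cap at (318,320), blue cap at (373,272), dock at (252,213), screw head at (246,168). The top view shows red at (147,184), blue at (153,230), dock pocket at (243,197), screw at (275,204).

```bash
python3 - <<'E'
from h import *
def rep(n,name,m):
    z=np.load(n+'0.npz');P=z['P']
    k,l,s,c=cv2.connectedComponentsWithStats(m.astype(np.uint8))
    for i in range(1,k):
        if s[i,4]>25:
            q=P[l==i]; print(n,name,c[i].round(),s[i,4],np.median(q,0).round(4),'min',q.min(0).round(3),'max',q.max(0).round(3), cv2.minAreaRect(q[q[:,2]>np.percentile(q[:,2],95)-.006][:,:2].astype(np.float32)))
for n in('scene','top'):
    z=np.load(n+'0.npz');p=z['p'];P=z['P']
    h=cv2.cvtColor(p,cv2.COLOR_RGB2HSV);H,S,V=[h[...,i].astype(int) for i in range(3)]
    rep(n,'red',((H<6)|(H>174))&(S>150)&(V>70))
    rep(n,'blue',(H>100)&(H<130)&(S>130)&(V>60))
    rep(n,'brass',(H>10)&(H<28)&(S>90)&(V>70)&(P[...,0]>.3)&(P[...,2]>.05))
    x,y,w=(0.49,-.1,.12)
    c=P[(P[...,2]>.054)&(P[...,2]<.066)&(abs(P[...,0]-.49)<.15)&(abs(P[...,1]+.08)<.12)]
    print('housing top',len(c),c.mean(0) if len(c) else '',cv2.minAreaRect(c[:,:2].astype(np.float32)) if len(c)>3 else '')
E
```

```text
scene red [319. 317.] 264 [0.6199 0.2419 0.0855] min [0.604 0.222 0.072] max [0.821 0.419 0.577] ((0.7199345827102661, 0.3187580406665802), (0.2832413911819458, 0.0323641374707222), 38.40408706665039)
scene blue [89. 61.] 222 [ 0.7515 -0.5833  0.2183] min [ 0.726 -0.62   0.204] max [ 0.775 -0.572  0.221] ((0.751009464263916, -0.595373272895813), (0.045564550906419754, 0.048283256590366364), 58.93381881713867)
scene blue [164. 111.] 125 [ 0.6431 -0.3396  0.1581] min [ 0.627 -0.361  0.144] max [0.821 0.419 0.577] ((0.7362297773361206, 0.026855915784835815), (0.8026157021522522, 0.029463816434144974), 75.731201171875)
scene blue [249. 189.] 39 [ 0.5568 -0.0839  0.0607] min [ 0.537 -0.095  0.059] max [ 0.58  -0.074  0.063] ((0.5592395663261414, -0.08542004227638245), (0.00836039986461401, 0.04479849338531494), 69.70872497558594)
scene blue [250. 199.] 32 [ 0.5648 -0.0669  0.0515] min [ 0.553 -0.072  0.038] max [ 0.577 -0.061  0.053] ((0.5645310282707214, -0.06658409535884857), (0.005748804658651352, 0.024641094729304314), 74.44351196289062)
scene blue [375. 272.] 220 [0.4895 0.2255 0.085
[... 1860 characters left out ...]
73  1.325] ((0.5121799111366272, -0.21436059474945068), (0.027652882039546967, 0.4006079137325287), 43.177738189697266)
top blue [151. 229.] 83 [0.4861 0.2171 0.0868] min [0.476 0.203 0.075] max [0.497 0.232 0.092] ((0.48727160692214966, 0.21713319420814514), (0.02780737355351448, 0.019652705639600754), 89.34146118164062)
top brass [275. 204.] 87 [ 0.5436 -0.1221  0.1048] min [ 0.531 -0.136  0.088] max [ 0.558 -0.109  0.112] ((0.5451470017433167, -0.12155522406101227), (0.026648124679923058, 0.022771643474698067), 61.72944641113281)
housing top 689 [ 0.55774958 -0.08099411  0.05964435] ((0.5639773607254028, -0.06680325418710709), (0.16090698540210724, 0.06989393383264542), 72.34608459472656)
```

```bash
python3 - <<'E'
from h import *
a=cv2.imread('pics/top0.png')[170:240,130:310]; b=cv2.imread('pics/scene0.png')[140:350,180:400]
cv2.imwrite('pics/crop0.png',np.vstack([cv2.resize(a,(760,296),interpolation=2),cv2.resize(b,(760,300))]) if 0 else cv2.resize(b,(620,592),interpolation=2))
E
```

```text
(no output)
```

View pics/crop0.png

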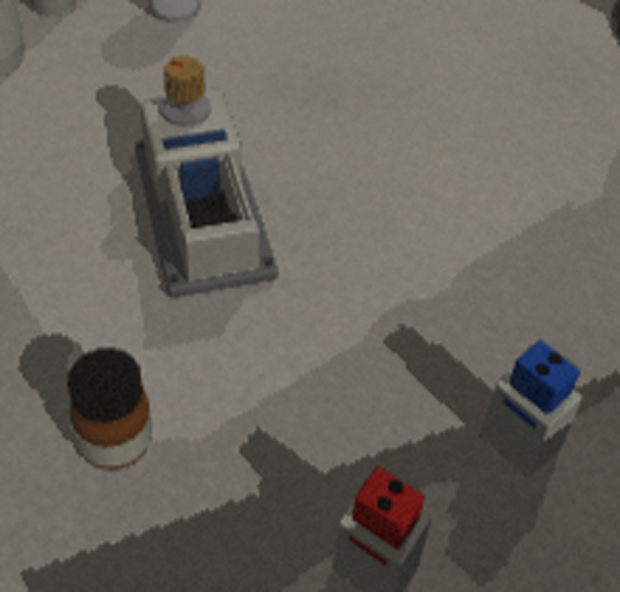

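```bash
cat >> h.py <<'E'
def plan(x,y,z,ay):
    """row (in move units) from the current pose to TCP x,y,z, tool down, tool y at ay deg (mod 180)"""
    s=bot.state(); T=rot(s['orientation']); a=np.deg2rad(ay)
    Y=np.array([np.cos(a),np.sin(a),0]); Z=np.array([0,0,-1.]); best=None
    for g in(1,-1):
        G=np.stack([np.cross(g*Y,Z),g*Y,Z],1); r=R.from_matrix(T.T@G).as_rotvec()
        if best is None or np.linalg.norm(r)<np.linalg.norm(best): best=r
        print('d',(T.T@(np.array([x,y,z])-s['tcp_pos'])/.6).round(4),'r',(r/(np.pi/4)).round(4))
    print('tcp',s['tcp_pos'].round(4),'j',s['joint_pos'].round(2),'F',s['contact_force'].round(1),'t',round(s['clock'],2))
E
python3 -c "
from h import *
plan(.50,-.20,.25,-20)
plan(.605,.225,.26,24)"
```

```text
d [ 0.6036 -0.4598 -0.0319] r [-2.10e-03 -7.00e-04 -9.79e-01]
d [ 0.6036 -0.4598 -0.0319] r [-8.000e-04  2.600e-03  3.021e+00]
tcp [ 0.295  -0.6065  0.2304] j [ 1.01  0.48  0.02  1.56 -0.01  1.11 -0.08] F [1.  0.  0.1] t 0.1
d [ 1.0708 -1.0203 -0.0477] r [-1.8000e-03 -1.5000e-03 -1.9568e+00]
d [ 1.0708 -1.0203 -0.0477] r [-1.5000e-03  1.8000e-03  2.0432e+00]
tcp [ 0.295  -0.6065  0.2304] j [ 1.01  0.48  0.02  1.56 -0.01  1.11 -0.08] F [1.  0.  0.1] t 0.1
```

Emit:
move_arm --pt "0.6 -0.46 -0.05 0 0 -0.98" --pt "0.6 -0.46 -0.05 0 0 -0.98" --pt "0.6 -0.46 -0.05 0 0 -0.98" --pt "0.6 -0.46 -0.05 0 0 -0.98" --pt "0.6 -0.46 -0.05 0 0 -0.98" --grip 1

```text
clock: 0.72
tcp_pos: [0.4352, -0.3262, 0.2519]
orientation: [-0.0, 0.818, 0.575, -0.0]
contact_force: [0.2, -0.7, -0.1]
width: 0.0856
grasp_force: 0.0
```

```bash
python3 -c "
from h import *
plan(.605,.225,.26,24)"
```

```text
d [ 0.9602 -0.0453 -0.0135] r [-3.000e-04 -2.000e-04 -9.738e-01]
d [ 0.9602 -0.0453 -0.0135] r [-2.0000e-04  3.0000e-04  3.0262e+00]
tcp [ 0.4352 -0.3262  0.2519] j [ 0.74  0.26 -0.25  1.83  0.07  1.06  0.11] F [ 0.2 -0.7 -0.1] t 0.72
```

Emit:
move_arm --pt "0.96 -0.045 -0.013 0 0 -0.97" --pt "0.96 -0.045 -0.013 0 0 -0.97" --pt "0.96 -0.045 -0.013 0 0 -0.97" --pt "0.96 -0.045 -0.013 0 0 -0.97" --pt "0.96 -0.045 -0.013 0 0 -0.97"

```text
clock: 1.35
tcp_pos: [0.5277, -0.0281, 0.2561]
orientation: [-0.0, 0.546, 0.838, -0.0]
contact_force: [0.7, -1.2, -0.6]
width: 0.0852
grasp_force: 0.0
```

```bash
python3 -c "
from h import *
plan(.605,.225,.26,24)"
```

```text
d [ 0.3339  0.2881 -0.0067] r [-0.0003  0.0001 -0.0044]
d [ 0.3339  0.2881 -0.0067] r [2.0000e-04 4.0000e-04 3.9956e+00]
tcp [ 0.5277 -0.0281  0.2561] j [ 0.4   0.26 -0.55  1.85  0.15  1.08  0.21] F [ 0.7 -1.2 -0.6] t 1.35
```

```bash
python3 -c "
from h import *
c,p,d=cam('wrist'); print(c); np.savez('w1.npz',p=p,d=d,P=pts(c,d)); save('w1.png',p)"
```

```text
{'fx': 294.67981992514797, 'fy': 294.67981992514797, 'cx': 260.0280855117472, 'cy': 187.1228332832492, 'eye': array([0.49649744, 0.04268758, 0.39899483]), 'attitude': array([0.15185483, 0.9666625 , 0.20370639, 0.03173997])}
```

Emit:
move_arm --pt "0.334 0.288 -0.007 0 0 0" --pt "0.334 0.288 -0.007 0 0 0" --pt "0.334 0.288 -0.007 0 0 0" --pt "0.334 0.288 -0.007 0 0 0" --pt "0.334 0.288 -0.007 0 0 0"

```text
clock: 2.02
tcp_pos: [0.6045, 0.2285, 0.2598]
orientation: [-0.001, 0.544, 0.839, 0.001]
contact_force: [-0.1, -0.3, -0.4]
width: 0.0855
grasp_force: 0.0
```

```bash
python3 -c "
from h import *
c,p,d=cam('wrist'); np.savez('w2.npz',p=p,d=d,P=pts(c,d)); save('w2.png',p); save('w12.png',cv2.resize(np.hstack([np.load('w1.npz')['p'],p]),(800,300)))"
```

```text
(no output)
```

View pics/w12.png

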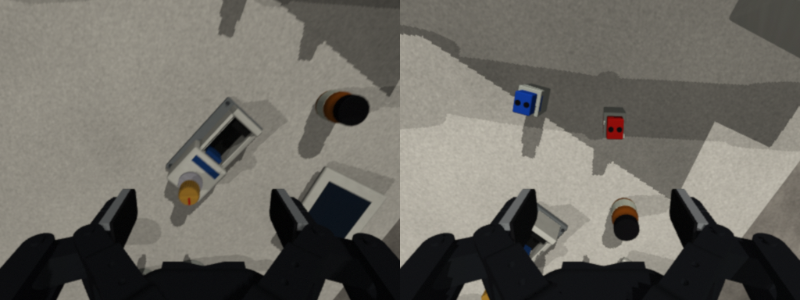

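Left panel: dock at about (215,145) with the screw at (190,190). Right panel: red cap at (615,127), aligned with the tool, and the blue cap at (524,101).

```bash
python3 - <<'E'
from h import *
z=np.load('w2.npz');p=z['p'];P=z['P']
h=cv2.cvtColor(p,cv2.COLOR_RGB2HSV);H,S,V=[h[...,i].astype(int) for i in range(3)]
m=((H<6)|(H>174))&(S>130)&(V>60)
k,l,s,c=cv2.connectedComponentsWithStats(m.astype(np.uint8)); i=1+s[1:,4].argmax()
print(c[i],s[i])
from scipy.ndimage import binary_fill_holes
q=P[binary_fill_holes(l==i)]; t=q[(q[:,2]>.080)&(q[:,2]<.093)]; print(len(q),np.percentile(q[:,2],[5,50,95]),len(t),t.mean(0),cv2.minAreaRect(t[:,:2].astype(np.float32)))
b=P[(P[...,2]>.054)&(P[...,2]<.066)&(np.hypot(P[...,0]-.617,P[...,1]-.238)<.05)]; print('body',len(b),cv2.minAreaRect(b[:,:2].astype(np.float32)))
z=np.load('w1.npz');p=z['p'];P=z['P']
near=(np.hypot(P[...,0]-.56,P[...,1]+.07)<.12)
t=P[near&(P[...,2]>.052)&(P[...,2]<.064)]; print('dock',cv2.minAreaRect(t[:,:2].astype(np.float32)),t[:,2].mean())
t=P[near&(P[...,2]>.098)&(P[...,2]<.110)&(np.hypot(P[...,0]-.546,P[...,1]+.121)<.03)]; print('screw',len(t),cv2.minEnclosingCircle(t[:,:2].astype(np.float32)),np.median(t[:,2]))
E
```

```text
[274.56697248 162.98715596] [264 149  23  29 545]
608 [0.07310415 0.08639849 0.08786299] 547 [0.61837446 0.23730043 0.0864276 ] ((0.618762731552124, 0.23675402998924255), (0.02324911206960678, 0.028737088665366173), 21.873695373535156)
body 360 ((0.6193141937255859, 0.23681768774986267), (0.03428050875663757, 0.03961183503270149), 24.03826904296875)
dock ((0.5635420680046082, -0.0682981014251709), (0.15947368741035461, 0.06870489567518234), 72.03607940673828) 0.058429330993824816
screw 534 ((0.5460953712463379, -0.12347903102636337), 0.015533608384430408) 0.10432666168371768
```

```bash
python3 -c "
from h import *
plan(.619,.2368,.063,24)"
```

```text
d [0.003  0.0278 0.3279] r [-0.0002 -0.0034  0.    ]
d [0.003  0.0278 0.3279] r [ 5.3e-03 -2.0e-04 -4.0e+00]
tcp [0.6047 0.2279 0.2597] j [-0.03  0.47 -0.6   1.56  0.28  1.19 -0.26] F [1.2 1.7 0.6] t 2.08
```

Emit:
move_arm --pt "0.003 0.028 0.06 0 0 0" --pt "0.003 0.028 0.15 0 0 0" --pt "0.003 0.028 0.23 0 0 0" --pt "0.003 0.028 0.3 0 0 0" --pt "0.003 0.028 0.328 0 0 0"

```text
clock: 2.7
tcp_pos: [0.6187, 0.2283, 0.0607]
orientation: [-0.001, 0.548, 0.837, -0.002]
contact_force: [-0.6, 0.2, 0.5]
width: 0.0855
grasp_force: 0.0
```

Emit:
move_arm --pt "0 0 0 0 0 0" --pt "0 0 0 0 0 0" --pt "0 0 0 0 0 0" --pt "0 0 0 0 0 0" --pt "0 0 0 0 0 0" --grip 0 --grip_force 40

```text
clock: 3.32
tcp_pos: [0.6211, 0.2319, 0.0653]
orientation: [0.001, 0.547, 0.837, 0.001]
contact_force: [-1.9, -0.6, 6.2]
width: 0.0234
grasp_force: 40.5
```

```bash
python3 -c "
from h import *
plan(.619,.2368,.0653,24);print(bot.state()['dq'].round(3))"
```

```text
d [0.0088 0.0001 0.0001] r [ 0.0034  0.0006 -0.0071]
d [0.0088 0.0001 0.0001] r [ 9.0000e-04 -5.3000e-03  3.9929e+00]
tcp [0.6211 0.2319 0.0653] j [-0.09  0.69 -0.52  1.68  0.42  0.88 -0.37] F [-1.9 -0.6  6.2] t 3.33
[ 0.001  0.001  0.002 -0.002  0.    -0.001 -0.   ]
```

Emit:
move_arm --pt "0 0 -0.01 0 0 0" --pt "0 0 -0.04 0 0 0" --pt "0 0 -0.1 0 0 0" --pt "0 0 -0.16 0 0 0" --pt "0 0 -0.2 0 0 0" --grip_force 60

```text
clock: 3.95
tcp_pos: [0.6204, 0.2321, 0.1866]
orientation: [0.001, 0.547, 0.837, 0.001]
contact_force: [-0.1, 0.5, -3.1]
width: 0.0228
grasp_force: 59.1
```

```bash
python3 -c "
from h import *
plan(.571,-.046,.20,-18);c,p,d=cam('wrist'); np.savez('w3.npz',p=p,d=d,P=pts(c,d)); save('w3.png',p)
s=bot.state();print(s['width'],s['grasp_force'])"
```

```text
d [-0.3913 -0.2617 -0.023 ] r [ 0.0031 -0.0013  0.9269]
d [-0.3913 -0.2617 -0.023 ] r [ 1.6000e-03  3.9000e-03 -3.0731e+00]
tcp [0.6204 0.2321 0.1866] j [-0.05  0.56 -0.57  1.6   0.33  1.08 -0.3 ] F [-0.1  0.5 -3.1] t 3.95
0.0226876146474973 59.14403736591339
```

View pics/w3.png

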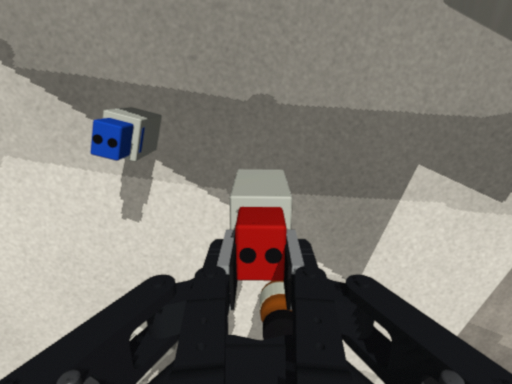

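Cartridge is held straight: red cap centred at about (262,245), between the pads, with the white body below it. Now I'll measure its pose in the tool frame.

```bash
cat >> h.py <<'E'
def held(f=None):
    s=bot.state(); T=rot(s['orientation'])
    if f: z=np.load(f);p,P=z['p'],z['P']
    else:
        c,p,d=cam('wrist');P=pts(c,d)
    h=cv2.cvtColor(p,cv2.COLOR_RGB2HSV);H,S,V=[h[...,i].astype(int) for i in range(3)]
    m=((H<6)|(H>174))&(S>130)&(V>50); q=(P[m]-s['tcp_pos'])@T
    q=q[np.linalg.norm(q,axis=1)<.08]
    zt=np.percentile(q[:,2],5); t=q[abs(q[:,2]-zt)<.004]
    print('top z',zt,'rect',cv2.minAreaRect((t[:,:2]*1000).astype(np.float32)),'min',t.min(0).round(4),'max',t.max(0).round(4))
    b=(P.reshape(-1,3)-s['tcp_pos'])@T; w=b[(abs(b[:,0])<.05)&(abs(b[:,1])<.014)&(b[:,2]>-.012)&(b[:,2]<.06)&(b[:,0]>.012)]
    if len(w): print('front',len(w),[ (round(a,3),np.median(w[abs(w[:,2]-a)<.003][:,0]).round(4)) for a in(-.005,.003,.02,.03,.04,.05) if (abs(w[:,2]-a)<.003).any()])
E
python3 -c "
from h import *
held('w3.npz')"
```

```text
top z -0.018725783622328226 rect ((5.194697380065918, -1.5531797409057617), (29.86240577697754, 24.004348754882812), 2.4253287315368652) min [-0.01   -0.0134 -0.0221] max [ 0.0201  0.0107 -0.0147]
front 2386 [(-0.005, np.float64(0.0193)), (0.003, np.float64(0.0193)), (0.02, np.float64(0.0243)), (0.03, np.float64(0.0243)), (0.04, np.float64(0.0242)), (0.05, np.float64(0.0241))]
```

Emit:
move_arm --pt "-0.05 -0.04 -0.04 0 0 0.2" --pt "-0.15 -0.1 -0.06 0 0 0.4" --pt "-0.23 -0.16 -0.06 0 0 0.6" --pt "-0.31 -0.21 -0.06 0 0 0.75" --pt "-0.39 -0.26 -0.06 0 0 0.927"

```text
clock: 4.62
tcp_pos: [0.5702, -0.0477, 0.2198]
orientation: [0.0, 0.811, 0.586, -0.0]
contact_force: [0.4, 0.1, -2.2]
width: 0.0227
grasp_force: 59.4
```

Emit:
move_arm --pt "0 0 0 0 0 0" --pt "0 0 0 0 0 0"

```text
clock: 4.88
tcp_pos: [0.571, -0.0447, 0.2197]
orientation: [-0.0, 0.809, 0.588, 0.0]
contact_force: [0.6, 0.9, -1.9]
width: 0.023
grasp_force: 59.4
```

```bash
python3 -c "
from h import *
plan(.571,-.0455,.14,-18);held();c,p,d=cam('scene');save('s4.png',p)
c,p,d=cam('wrist');np.savez('w4.npz',p=p,d=d,P=pts(c,d));save('w4.png',p)"
```

```text
d [-0.0013  0.0004  0.1329] r [-0.0001 -0.0009  0.0005]
d [-0.0013  0.0004  0.1329] r [ 1.4000e-03 -1.0000e-04 -3.9995e+00]
tcp [ 0.571  -0.0447  0.2197] j [ 0.29  0.35 -0.4   1.8   0.16  1.03 -0.48] F [ 0.6  0.9 -1.9] t 4.88
top z -0.021858198311954388 rect ((5.45247745513916, 0.6231966018676758), (29.73188018798828, 23.724790573120117), 1.48009192943573) min [-0.0094 -0.0111 -0.0229] max [ 0.0204  0.0127 -0.0179]
front 2317 [(-0.005, np.float64(0.0197)), (0.003, np.float64(0.021)), (0.02, np.float64(0.0247)), (0.03, np.float64(0.0247)), (0.04, np.float64(0.0247)), (0.05, np.float64(0.0247))]
```

View pics/w4.png

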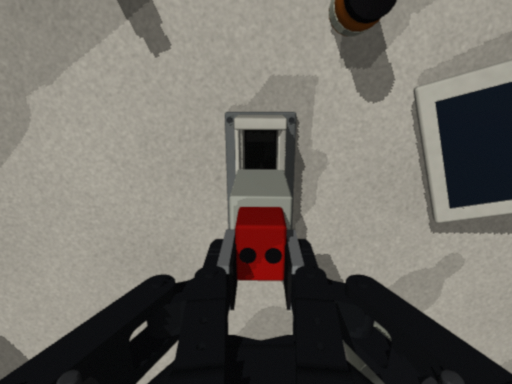

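The cartridge hangs straight above the dock; the pocket opening at (260,150) and the body at (260,185) are nearly aligned. I'll check the lateral centring numerically.

```bash
python3 - <<'E'
from h import *
s=bot.state();T=rot(s['orientation']);P=np.load('w4.npz')['P'];q=(P-s['tcp_pos'])@T;wz=P[...,2]
def edge(lo,hi,x0,x1,n):
    m=(wz>lo)&(wz<hi)&(q[...,0]>x0)&(q[...,0]<x1)&(abs(q[...,1])<.05); t=q[m]
    if not len(t): print(n,0);return
    L=t[t[:,1]<0][:,1];Rr=t[t[:,1]>0][:,1]
    print(n,len(t),'outer',t[:,1].min().round(4),t[:,1].max().round(4),'inner',L.max().round(4) if len(L) else '',Rr.min().round(4) if len(Rr) else '')
for x0 in(.02,.03,.04): edge(.050,.060,x0,x0+.01,'walls%g'%x0)
edge(.050,.060,.045,.07,'back')
edge(.004,.02,.03,.07,'base')
m=(wz>.048)&(wz<.060)&(abs(q[...,1])<.05)&(q[...,0]>.0)
print('rear block x',np.percentile(q[m&(abs(q[...,1])<.01)][:,0],[1,50,99]))
h=(abs(q[...,1]-.0)<.04)&(wz>.004)&(wz<.06)&(q[...,0]>.02); print('dock end x',q[h][:,0].max())
t=q[h&(wz>.05)]; print(cv2.minAreaRect((t[:,:2]*1000).astype(np.float32)))
E
```

```text
walls0.02 205 outer -0.0259 0.0273 inner -0.0004 0.0006
walls0.03 411 outer -0.0258 0.028 inner -0.0004 0.0006
walls0.04 505 outer -0.0259 0.0272 inner -0.0004 0.0006
back 421 outer -0.0259 0.0282 inner -0.0004 0.0006
base 668 outer -0.0408 0.0433 inner -0.0005 0.0006
rear block x [0.02777766 0.0404799  0.05307827]
dock end x 0.055864103485002585
((36.627647399902344, 1.1362857818603516), (33.15108871459961, 54.11810302734375), 0.090628981590271)
```

Emit:
move_arm --pt "0 0.001 0.04 0 0 0" --pt "0 0.001 0.09 0 0 0" --pt "0 0.001 0.13 0 0 0" --pt "0 0.001 0.155 0 0 0" --pt "0 0.001 0.155 0 0 0"

```text
clock: 5.65
tcp_pos: [0.5712, -0.0447, 0.1257]
orientation: [-0.001, 0.809, 0.588, -0.001]
contact_force: [-0.3, -0.0, -1.8]
width: 0.0229
grasp_force: 59.3
```

Emit:
move_arm --pt "0 0 0.012 0 0 0" --pt "0 0 0.024 0 0 0" --pt "0 0 0.036 0 0 0" --pt "0 0 0.036 0 0 0"

```text
clock: 6.15
tcp_pos: [0.5713, -0.0456, 0.1043]
orientation: [-0.0, 0.809, 0.588, -0.0]
contact_force: [-0.3, 0.2, -2.8]
width: 0.0226
grasp_force: 59.7
```

Emit:
move_arm --pt "0 0 0.01 0 0 0" --pt "0 0 0.02 0 0 0" --pt "0 0 0.03 0 0 0" --pt "0 0 0.034 0 0 0" --pt "0 0 0.034 0 0 0"

```text
clock: 6.78
tcp_pos: [0.5716, -0.0455, 0.0843]
orientation: [-0.0, 0.809, 0.588, -0.0]
contact_force: [-0.6, 0.7, -2.5]
width: 0.0229
grasp_force: 59.7
```

Emit:
move_arm --pt "0 0 0.002 0 0 0" --pt "0 0 0.004 0 0 0" --pt "0 0 0.004 0 0 0"

```text
clock: 7.15
tcp_pos: [0.5717, -0.0456, 0.0821]
orientation: [0.0, 0.809, 0.588, -0.0]
contact_force: [-0.0, 0.5, -2.1]
width: 0.0229
grasp_force: 59.7
```

Emit:
move_arm --pt "0 0 0.001 0 0 0" --pt "0 0 0.002 0 0 0" --pt "0 0 0.003 0 0 0" --pt "0 0 0.003 0 0 0"

```text
clock: 7.65
tcp_pos: [0.5718, -0.0456, 0.0805]
orientation: [0.0, 0.809, 0.588, 0.0]
contact_force: [-0.8, 0.3, -0.4]
width: 0.0227
grasp_force: 60.0
```

Emit:
move_arm --pt "0 0 0.001 0 0 0" --pt "0 0 0.002 0 0 0" --pt "0 0 0.002 0 0 0"

```text
clock: 8.02
tcp_pos: [0.5718, -0.0456, 0.0804]
orientation: [0.0, 0.809, 0.588, -0.0]
contact_force: [-5.2, -0.6, 11.0]
width: 0.0225
grasp_force: 61.4
```

Emit:
move_arm --pt "0 0 -0.001 0 0 0" --pt "0 0 -0.001 0 0 0"

```text
clock: 8.28
tcp_pos: [0.5718, -0.0456, 0.0804]
orientation: [0.0, 0.809, 0.588, 0.0]
contact_force: [-3.4, 0.2, 7.0]
width: 0.0227
grasp_force: 60.9
```

Emit:
move_arm --pt "0 0 0 0 0 0" --pt "0 0 0 0 0 0" --pt "0 0 0 0 0 0" --pt "0 0 0 0 0 0" --pt "0 0 0 0 0 0" --grip 1

```text
clock: 8.9
tcp_pos: [0.5718, -0.0455, 0.0797]
orientation: [-0.0, 0.809, 0.588, 0.0]
contact_force: [-0.4, 0.3, -0.3]
width: 0.0854
grasp_force: 0.0
```

Emit:
move_arm --pt "0 0 -0.03 0 0 0" --pt "0 0 -0.1 0 0 0" --pt "0 0 -0.17 0 0 0" --pt "0 0 -0.2 0 0 0" --pt "0 0 -0.2 0 0 0"

```text
clock: 9.52
tcp_pos: [0.5725, -0.0456, 0.2013]
orientation: [0.001, 0.809, 0.588, 0.001]
contact_force: [-0.8, 0.2, -1.0]
width: 0.0853
grasp_force: 0.0
```

```bash
python3 - <<'E'
from h import *
plan(.546,-.122,.20,-18)
c,p,d=cam('wrist');P=pts(c,d);save('w5.png',p)
h=cv2.cvtColor(p,cv2.COLOR_RGB2HSV);H,S,V=[h[...,i].astype(int) for i in range(3)]
t=P[((H<6)|(H>174))&(S>130)&(V>50)]; t=t[(t[:,2]>.09)&(t[:,2]<.11)]
print('red top',t.mean(0),t[:,2].std(),cv2.minAreaRect(t[:,:2].astype(np.float32)))
u=P[(np.hypot(P[...,0]-.546,P[...,1]+.122)<.03)&(P[...,2]>.095)&(P[...,2]<.115)]
print(len(u),len(u) and (u.mean(0),cv2.minEnclosingCircle(u[:,:2].astype(np.float32))))
E
```

```text
d [-0.1348 -0.0026  0.0021] r [ 0.0038 -0.0007 -0.0008]
d [-0.1348 -0.0026  0.0021] r [-1.2000e-03 -5.9000e-03  3.9992e+00]
tcp [ 0.5725 -0.0456  0.2013] j [ 0.29  0.37 -0.4   1.81  0.17  0.99 -0.49] F [-0.8  0.2 -1. ] t 9.53
red top [ 0.57414733 -0.0414146   0.10086983] 0.002285634732844195 ((0.561447024345398, -0.07974086701869965), (0.11110638082027435, 0.022796446457505226), 71.899169921875)
818 (array([ 0.54691091, -0.1214871 ,  0.10344164]), ((0.5461116433143616, -0.1242559403181076), 0.01621934212744236))
```

Emit:
move_arm --pt "-0.135 -0.003 0 0 0 -0.23" --pt "-0.135 -0.003 0 0 0 -0.46" --pt "-0.135 -0.003 0 0 0 -0.69" --pt "-0.135 -0.003 0 0 0 -0.92" --pt "-0.135 -0.003 0 0 0 -1"

```text
clock: 10.2
tcp_pos: [0.5437, -0.1221, 0.1976]
orientation: [-0.002, 0.521, 0.853, -0.0]
contact_force: [0.4, 0.5, -0.1]
width: 0.0851
grasp_force: 0.0
```

```bash
python3 -c "
from h import *
plan(.5463,-.122,.15,-18)"
```

```text
d [-0.0021  0.0041  0.0793] r [-0.0045 -0.0018  1.0035]
d [-0.0021  0.0041  0.0793] r [ 2.3000e-03 -5.5000e-03 -2.9965e+00]
tcp [ 0.5437 -0.1221  0.1976] j [ 0.53  0.37 -0.53  1.84  0.22  0.99  0.39] F [ 0.4  0.5 -0.1] t 10.2
```

Emit:
move_arm --pt "0 0.004 0 0 0 -0.23" --pt "0 0.004 0 0 0 -0.46" --pt "0 0.004 0 0 0 -0.69" --pt "0 0.004 0 0 0 -0.92" --pt "0 0.004 0 0 0 -1"

```text
clock: 10.82
tcp_pos: [0.5458, -0.1208, 0.1976]
orientation: [-0.002, 0.155, 0.988, 0.0]
contact_force: [0.2, -1.0, 0.5]
width: 0.0854
grasp_force: 0.0
```

Emit:
move_arm --pt "0 0 0 0 0 -0.23" --pt "0 0 0 0 0 -0.46" --pt "0 0 0 0 0 -0.69" --pt "0 0 0 0 0 -0.92" --pt "0 0 0 0 0 -1"

```text
clock: 11.45
tcp_pos: [0.5459, -0.1208, 0.1976]
orientation: [-0.001, -0.235, 0.972, 0.001]
contact_force: [0.2, 0.2, 0.2]
width: 0.0854
grasp_force: 0.0
```

Emit:
move_arm --pt "0 0 0 0 0 -0.22" --pt "0 0 0 0 0 -0.44" --pt "0 0 0 0 0 -0.66" --pt "0 0 0 0 0 -0.8" --pt "0 0 0 0 0 -0.8"

```text
clock: 12.08
tcp_pos: [0.546, -0.1208, 0.198]
orientation: [-0.001, -0.522, 0.853, 0.001]
contact_force: [-0.7, 0.5, -1.2]
width: 0.0855
grasp_force: 0.0
```

```bash
python3 -c "
from h import *
s=bot.state();T=rot(s['orientation']);print(np.rad2deg(np.arctan2(T[1,1],T[0,1])))
plan(.5463,-.122,.074,np.rad2deg(np.arctan2(T[1,1],T[0,1])))"
```

```text
152.93299787322204
d [ 0.0016 -0.002   0.2066] r [ 0.0042  0.0003 -0.    ]
d [ 0.0016 -0.002   0.2066] r [ 4.0e-04 -6.6e-03  4.0e+00]
tcp [ 0.546  -0.1208  0.198 ] j [ 0.86  0.51 -0.99  1.82  0.48  1.08  2.36] F [-0.7  0.5 -1.2] t 12.07
```

Emit:
move_arm --pt "0.002 -0.002 0.05 0 0 0" --pt "0.002 -0.002 0.11 0 0 0" --pt "0.002 -0.002 0.16 0 0 0" --pt "0.002 -0.002 0.2 0 0 0" --pt "0.002 -0.002 0.205 0 0 0"

```text
clock: 12.7
tcp_pos: [0.5463, -0.1223, 0.0749]
orientation: [-0.001, -0.522, 0.853, 0.001]
contact_force: [-0.1, -0.2, 0.5]
width: 0.0854
grasp_force: 0.0
```

```bash
python3 -c "
from h import *
plan(.5463,-.122,.074,152.9)"
```

```text
d [-0.0005  0.0003  0.0015] r [ 0.0043 -0.001   0.0009]
d [-0.0005  0.0003  0.0015] r [ 1.5000e-03  6.8000e-03 -3.9991e+00]
tcp [ 0.5463 -0.1223  0.0749] j [ 0.76  0.66 -0.87  1.91  0.65  0.89  2.23] F [-0.1 -0.2  0.5] t 12.7
```

Emit:
move_arm --pt "0 0 0.002 0 0 0" --pt "0 0 0.002 0 0 0" --pt "0 0 0.002 0 0 0" --pt "0 0 0.002 0 0 0" --pt "0 0 0.002 0 0 0" --grip 0 --grip_force 80

```text
clock: 13.32
tcp_pos: [0.5462, -0.1216, 0.0766]
orientation: [-0.001, -0.522, 0.853, 0.001]
contact_force: [-7.9, 2.2, 11.5]
width: 0.0267
grasp_force: 78.1
```

```bash
cat > q.py <<'E'
from h import *
s=bot.state();T=rot(s['orientation'])
print('ay',np.rad2deg(np.arctan2(T[1,1],T[0,1])).round(1),'tcp',s['tcp_pos'].round(4),'F',s['contact_force'].round(1),'M',s['torque'].round(3),'w',s['width'],s['grasp_force'],'j7',s['joint_pos'].round(2),'eff7',s['joint_efforts'][6].round(3))
E
python3 q.py
```

```text
ay 153.0 tcp [ 0.5462 -0.1216  0.0766] F [-7.9  2.2 11.5] M [ 0.475  1.75  -0.084] w 0.026703042843268333 78.11074376106262 j7 [ 0.76  0.65 -0.87  1.91  0.65  0.89  2.23] eff7 0.092
```

Emit:
move_arm --pt "0 0 -0.004 0 0 0" --pt "0 0 -0.004 0 0 0"

```text
clock: 13.58
tcp_pos: [0.546, -0.1217, 0.0768]
orientation: [-0.001, -0.523, 0.853, 0.001]
contact_force: [-2.3, 4.8, -11.5]
width: 0.0269
grasp_force: 80.7
```

```bash
python3 q.py
```

```text
ay 153.0 tcp [ 0.546  -0.1217  0.0768] F [ -2.3   4.8 -11.5] M [ 0.986  0.228 -0.083] w 0.026905362713448084 80.73524594306946 j7 [ 0.77  0.65 -0.88  1.91  0.64  0.89  2.23] eff7 0.052
```

Emit:
move_arm --pt "0 0 0.002 0 0 0.1" --pt "0 0 0.002 0 0 0.2" --pt "0 0 0.002 0 0 0.3" --pt "0 0 0.002 0 0 0.4" --pt "0 0 0.002 0 0 0.5"

```text
clock: 14.2
tcp_pos: [0.5465, -0.122, 0.0768]
orientation: [-0.001, -0.346, 0.938, 0.0]
contact_force: [-5.8, 2.8, -2.6]
width: 0.0265
grasp_force: 82.1
```

```bash
python3 q.py
```

```text
ay 130.4 tcp [ 0.5465 -0.122   0.0768] F [-5.8  2.8 -2.6] M [0.59  0.886 0.431] w 0.026486679554232766 82.07715153694153 j7 [ 0.71  0.62 -0.79  1.92  0.58  0.85  1.89] eff7 0.298
```

Emit:
move_arm --pt "0 0 0 0 0 0.2" --pt "0 0 0 0 0 0.4" --pt "0 0 0 0 0 0.6" --pt "0 0 0 0 0 0.8" --pt "0 0 0 0 0 1.0"

```text
clock: 14.82
tcp_pos: [0.5467, -0.1228, 0.0767]
orientation: [-0.001, 0.041, 0.999, -0.001]
contact_force: [-4.5, 0.5, -4.3]
width: 0.0266
grasp_force: 81.9
```

```bash
python3 q.py
```

```text
ay 85.3 tcp [ 0.5467 -0.1228  0.0767] F [-4.5  0.5 -4.3] M [0.139 0.66  0.424] w 0.02662659151780784 81.8859601020813 j7 [ 0.58  0.56 -0.6   1.92  0.44  0.79  1.21] eff7 0.992
```

Emit:
move_arm --pt "0 0 0 0 0 0.15" --pt "0 0 0 0 0 0.3" --pt "0 0 0 0 0 0.45" --pt "0 0 0 0 0 0.6" --pt "0 0 0 0 0 0.6"

```text
clock: 15.45
tcp_pos: [0.5466, -0.1234, 0.0767]
orientation: [-0.001, 0.271, 0.962, -0.001]
contact_force: [-5.9, -1.4, -2.6]
width: 0.0267
grasp_force: 82.1
```

```bash
python3 q.py
```

```text
ay 58.5 tcp [ 0.5466 -0.1234  0.0767] F [-5.9 -1.4 -2.6] M [-0.255  1.058 -0.164] w 0.026703435581573388 82.14998245239258 j7 [ 0.49  0.54 -0.49  1.93  0.36  0.77  0.82] eff7 -0.307
```

Emit:
move_arm --pt "0 0 0 0 0 0.12" --pt "0 0 0 0 0 0.24" --pt "0 0 0 0 0 0.36" --pt "0 0 0 0 0 0.48" --pt "0 0 0 0 0 0.6"

```text
clock: 16.08
tcp_pos: [0.5462, -0.1238, 0.0767]
orientation: [-0.001, 0.489, 0.872, -0.002]
contact_force: [-6.3, -2.1, -1.2]
width: 0.0267
grasp_force: 82.2
```

```bash
python3 q.py
```

```text
ay 31.5 tcp [ 0.5462 -0.1238  0.0767] F [-6.3 -2.1 -1.2] M [-0.508  1.272  0.477] w 0.026651143522860354 82.22544550895691 j7 [ 0.41  0.52 -0.38  1.94  0.28  0.74  0.42] eff7 0.405
```

Emit:
move_arm --pt "0 0 0 0 0 0.12" --pt "0 0 0 0 0 0.24" --pt "0 0 0 0 0 0.36" --pt "0 0 0 0 0 0.48" --pt "0 0 0 0 0 0.6"

```text
clock: 16.7
tcp_pos: [0.5456, -0.1239, 0.0767]
orientation: [-0.001, 0.679, 0.734, -0.002]
contact_force: [-8.1, -1.6, 1.0]
width: 0.0267
grasp_force: 82.4
```

```bash
python3 q.py
```

```text
ay 4.5 tcp [ 0.5456 -0.1239  0.0767] F [-8.1 -1.6  1. ] M [-0.604  1.68   0.48 ] w 0.026661540677458555 82.40230321884155 j7 [ 0.32  0.5  -0.26  1.94  0.19  0.73  0.02] eff7 0.4
```

Emit:
move_arm --pt "0 0 0 0 0 0.12" --pt "0 0 0 0 0 0.24" --pt "0 0 0 0 0 0.36" --pt "0 0 0 0 0 0.48" --pt "0 0 0 0 0 0.6"

```text
clock: 17.32
tcp_pos: [0.545, -0.1239, 0.0767]
orientation: [-0.001, 0.832, 0.555, -0.003]
contact_force: [-9.8, -2.1, 2.8]
width: 0.0269
grasp_force: 82.5
```

```bash
python3 q.py
```

```text
ay -22.5 tcp [ 0.545  -0.1239  0.0767] F [-9.8 -2.1  2.8] M [-0.572  2.065  0.482] w 0.026866703390996748 82.53413915634155 j7 [ 0.23  0.49 -0.15  1.95  0.11  0.71 -0.38] eff7 0.396
```

Emit:
move_arm --pt "0 0 0 0 0 0.12" --pt "0 0 0 0 0 0.24" --pt "0 0 0 0 0 0.36" --pt "0 0 0 0 0 0.48" --pt "0 0 0 0 0 0.6"

```text
clock: 17.95
tcp_pos: [0.5445, -0.1235, 0.0766]
orientation: [-0.001, 0.938, 0.346, -0.003]
contact_force: [-11.6, -2.7, 4.7]
width: 0.0265
grasp_force: 82.9
```

```bash
python3 q.py
```

```text
ay -49.5 tcp [ 0.5445 -0.1235  0.0766] F [-11.6  -2.7   4.7] M [-0.368  2.427  0.519] w 0.02651710613150189 82.87919640541077 j7 [ 0.13  0.49 -0.03  1.96  0.02  0.71 -0.77] eff7 0.3
```

Emit:
move_arm --pt "-0.001 -0.001 0 0 0 0.1" --pt "-0.002 -0.0015 0 0 0 0.2" --pt "-0.002 -0.0015 0 0 0 0.3" --pt "-0.002 -0.0015 0 0 0 0.4"

```text
clock: 18.45
tcp_pos: [0.5443, -0.1232, 0.0767]
orientation: [-0.0, 0.981, 0.196, -0.002]
contact_force: [-8.0, -2.4, 1.6]
width: 0.0266
grasp_force: 82.5
```

```bash
python3 q.py
```

```text
ay -67.4 tcp [ 0.5443 -0.1232  0.0767] F [-8.  -2.4  1.6] M [-0.231  1.595  0.604] w 0.0266404127607706 82.50109076499939 j7 [ 0.07  0.49  0.05  1.96 -0.03  0.7  -1.04] eff7 0.096
```

Emit:
move_arm --pt "0 0 0 0 0 0.09" --pt "0 0 0 0 0 0.18" --pt "0 0 0 0 0 0.27" --pt "0 0 0 0 0 0.34"

```text
clock: 18.95
tcp_pos: [0.5442, -0.1228, 0.0767]
orientation: [0.0, 0.998, 0.064, -0.002]
contact_force: [-8.0, -0.5, 2.5]
width: 0.0265
grasp_force: 82.6
```

```bash
python3 q.py
```

```text
ay -82.7 tcp [ 0.5442 -0.1228  0.0767] F [-8.  -0.5  2.5] M [-0.157  1.692  0.655] w 0.026486891824759586 82.56207704544067 j7 [ 0.02  0.49  0.12  1.97 -0.08  0.7  -1.26] eff7 -0.224
```

Emit:
move_arm --pt "0 0 0 0 0 0" --pt "0 0 0 0 0 0" --pt "0 0 0 0 0 0" --pt "0 0 0 0 0 0" --grip 0.65

```text
clock: 19.45
tcp_pos: [0.5466, -0.1226, 0.077]
orientation: [0.0, 0.998, 0.063, 0.0]
contact_force: [-0.4, 0.0, -0.1]
width: 0.0556
grasp_force: 0.0
```

Emit:
move_arm --pt "0 0 -0.03 0 0 0" --pt "0 0 -0.1 0 0 0" --pt "0 0 -0.17 0 0 0" --pt "0 0 -0.22 0 0 0" --pt "0 0 -0.22 0 0 0"

```text
clock: 20.08
tcp_pos: [0.5481, -0.1231, 0.2127]
orientation: [0.001, 0.998, 0.063, 0.003]
contact_force: [-0.4, -0.3, -0.0]
width: 0.0556
grasp_force: 0.0
```

```bash
python3 q.py; python3 - <<'E'
from h import *
c,p,d=cam('scene');P=pts(c,d)
a=cv2.resize(p[140:260,190:330],(700,600),interpolation=2);save('s6.png',a)
h=cv2.cvtColor(p,cv2.COLOR_RGB2HSV);H,S,V=[h[...,i].astype(int) for i in range(3)]
t=P[((H<6)|(H>174))&(S>130)&(V>50)];t=t[(t[:,2]>.095)&(t[:,2]<.11)&(abs(t[:,0]-.57)<.05)];print(len(t),t.mean(0),t[:,2].std(),cv2.minAreaRect(t[:,:2].astype(np.float32)))
E
```

```text
ay -82.8 tcp [ 0.5481 -0.1231  0.2127] F [-0.4 -0.3 -0. ] M [-0.002 -0.001 -0.001] w 0.05558194427546552 0.0 j7 [-0.01  0.31  0.15  1.86 -0.05  0.97 -1.28] eff7 -0.027
126 [ 0.57677843 -0.03185109  0.10001476] 0.0017924223551371698 ((0.5654217004776001, -0.0668935477733612), (0.10185667872428894, 0.023105710744857788), 72.50434875488281)
```

View pics/s6.png

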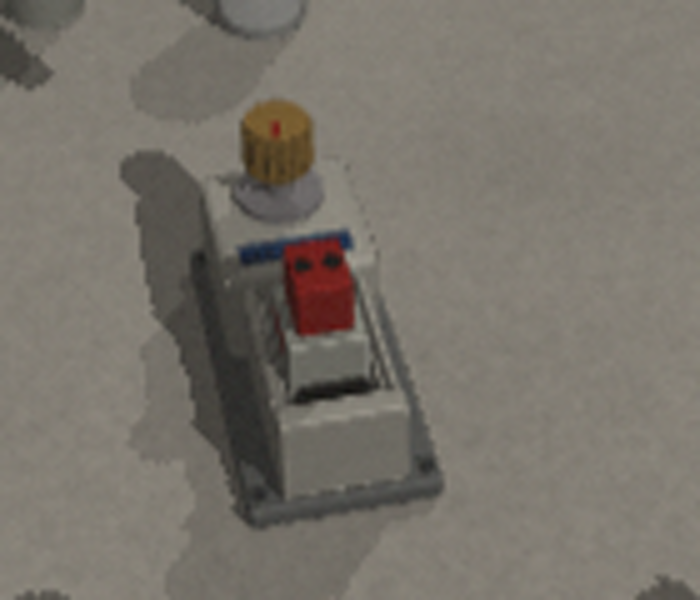

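The red cap is upright at (320,285) in the pocket, pressed against the dark rear pad at (333,388). The gripper is clear.

```bash
python3 -c "
from bench import bot
print(bot.job_done())"
```

```text
the job is handed in; nothing more can be done
None
```

The cartridge stands upright in the pocket, clamped by the jaw at an estimated 45–60 N (from screw torque, inside the 25–75 N range). The gripper is clear and the job is handed in; no verdict came back.

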